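Lever a marble plinth over into its foot cups

ROBOT

A 6-joint arm with a two-finger parallel gripper is mounted at the origin on the work surface. World frame = base frame: x ahead of the robot, y to its left, z up, the work surface at z = 0. Lengths are in m, angles in degrees, forces in N, time in s.
With the tool pointing down it reaches from about 0.25 to 0.725 m from the base axis. Payload 9.7 kg.
Tool frame: the origin (TCP) lies at the very end of the fingers, on their centre line; the grasp point (between the pads) lies tcp_to_grasp behind it (tcp_to_grasp is the distance from the TCP to the grasp point, in m); z points along the fingers, y is the direction in which the jaws open and shut (so a half turn about z gives the same grasp; the last joint's range is limited). The gripper opens to 85 mm and grips with 20 to 120 N. Pads are 22 mm wide; open, the fingers measure 114 mm over their backs; the gripper's body (76 mm by 85 mm) begins 54 mm behind the grasp point. The pads swing forward as they close: fully open they stand 13 mm farther back than shut.
Start: joints at [70.989, 4.979, 10.078, 95.1, 0, 90], TCP at [0.179, 0.52, 0.231] pointing down, gripper open.
Joint ranges: [-179.16, 179.16], [-48.56, 103.87], [-65.8, 70.77], [-126.05, 130.52], [-82.76, 87.17], [-180, 180]. Speed limits (degrees/s): [127.2, 127.2, 147.25, 180, 180, 180].

INTERFACE

Orientations are given as [roll, pitch, yaw] about the fixed x, y, z axes, in that order (R = Rz(yaw) Ry(pitch) Rx(roll)).
In Python, from workcell import * gives the robot as it stands. The module is installed in compiled form; this text tells all that it offers.
- The arm moves only by the shell command python3 -m pendant 'ROWS' [FORCE]. ROWS is JSON, a list of rows, each a list of 3 entries, a list of its own where there are three numbers: the opening in per cent of the stroke, from 0 (shut) to 100 (fully open), then the shift along the world's x, y, z in mm, then the turn, a rotation vector about the world's x, y, z in degrees. A call has 1 to 20 rows; each row is the pose to reach, as a shift and turn from the pose measured when the call began; what a row does not reach only later rows make up. A row lasts 1/8 s, in which the tool goes at most 62.5 mm and 10.7 degrees, less where a joint would pass 70% of its speed; a pose out of reach is approached as far as the arm can. A call with a gripper value outside its range is refused whole. The fingers move at their own pace and stop on an object; FORCE is the grip in N (left out, the last holds). Time passes only in rows, so rows that repeat a pose let the fingers close. It gives the time, the measured TCP pose, the force and the opening at its end, in the units of the state.
- get_obs(): the state, without advancing time (a new reading comes with each control period).
- camera(name): name is "scene" or "top"; returns a dict with "img" (400x640x3 uint8, red, green, blue), "fx", "fy", "cx", "cy" (pixels), "k1" (the pictures are not rectified: a ray, as slopes to the right and down, at radius r is drawn at 1 + k1 r^2 times it, then the intrinsics apply), "cam_to_world" (4x4, takes a point from camera to world coordinates). Camera axes: x right, y down, z forward; pixel columns grow to the right and rows downward; lengths in m; the calibration is good to about 2 mm. A picture is of the moment at which its call begins. There is no depth.
- job_done(): hands the job in, once; it reports no verdict.
Trained networks look in a picture, given as the dict that the camera call returned (one of the last four; its "shot" number tells which), for a name from the list of things; names that differ only in an ending like _2 or _b are one class to them, and where a whole thing is asked for, a point or a joint stands for the part that bears it (a point fixed in the world has none). Each returns a list of dicts, best first, with "confidence" (0 to 1); they miss things now and then, are a little off and sometimes report something else, mostly with a low value. They report only what shows in the picture. A call takes as long as a camera call.
- regions_of(picture, label): "region" (400x640 bool, what is visible of it).
- pinpoint(picture, label): "position" ([x, y, z] in m, in world coordinates, good to about 4 mm: a listed point, or the origin of a listed thing).
The state is a dict: "time": time; "q": joint angles; "qd": joint speeds; "joint_efforts": joint torques, N m; "ee_pos": TCP position; "tcp_rot": TCP orientation; "wrist_force": force on the tool from outside, world axes, zero at the start; "torque": the same for the moment, N m; "opening": finger opening in m.
Only numpy, scipy, OpenCV 4.12 (cv2) and the standard library are available. Lean on these libraries where they do the work, as an engineer would, in place of code of your own. Each camera call takes 0.05 s, during which the arm holds its last target. There are 200 camera calls.

TASK

The marble plinth's two front feet stand beside their cups on the counter. Take the pry bar, rest it over the steel block with its toe under the front edge of the plinth's foot plate, smoothly lever the front up until its feet clear the cups, swing it across on the bar and let it down gently so that both front feet stand in their cups, without setting its weight down on a cup's rim and without pushing the plinth with the gripper or arm. Then draw the bar out and lay it flat on the counter, clear of plinth and block; leave the onyx ware where it is.

Things in the scene. Friction and masses are not known exactly. Their poses are not given: they have to be found in the camera images.
- plinth: Loose plinth of about 11 kg (+-15 %): black marble block, 150 mm wide, 190 deep, 110 high, on a black steel foot plate (170 wide, 240 deep, 8 thick, underside 18 mm above the counter). Four ears carry round steel feet 16 mm thick, 230 mm apart sideways (x), 190 front to back (y). Origin at counter height, centre line, 249 mm behind the front feet; y points to the back, z up
- foot_near (a point): Centre of the bottom of the front foot at the plinth's -x side (nearer the robot); height 0 when it stands. Lifted at the front, the plinth stands on its back feet, which slide; dragged sideways by its front edge it turns about a point near its origin
- foot_far (a point): Centre of the bottom of the front foot at the plinth's +x side (farther from the robot)
- plate_edge (a point): Middle of the lower front edge of the foot plate, 35 mm in front of the line of the front feet, 18 mm above the counter; axes as the plinth's; the front faces the steel block. The underside behind it is flat and free between the feet. Lifting there takes about 50 N
- cups: The two steel cups, fixed to the counter; origin midway between them at counter height, x from the near to the far cup, y towards the plinth's back. With both feet in the cups the plinth's axes lie along these. Each cup is an upright ring 6 mm high, 32 mm outside and 26 mm inside, open to the counter inside, so a seated foot stands at height 0
- cup_near (a point): Centre of the near cup at counter height (for foot_near)
- cup_far (a point): Centre of the far cup at counter height (for foot_far)
- block_top (a point): Middle of the top of the loose steel block that serves as fulcrum: 90 mm long (its x, sideways), 40 mm (its y, along the bar), 26 mm high, 0.73 kg. It stands about 65 mm in front of the plate edge (near face to edge)
- bar_grip (a point): Point on the loose flat steel pry bar's axis, half-way up its shank, 290 mm from the toe's tip. Bar: 400 mm long, 26 wide, shank 10 thick, 0.72 kg, balanced 80 mm from here towards the toe; x runs to the toe, z to its upper face. The last 90 mm (toe) are cranked 0.12 rad to the upper face, 6 mm thick at the tip; underside bends 190 mm from here. Laid flat, this point is 5 mm high
- bar_toe (a point): Middle of the toe's tip, 279 mm from bar_grip along the bar's x and 9 mm above it in the bar's z
- bar: The pry bar; origin at the underside of its shank, 80 mm from bar_grip towards the toe; axes as bar_grip
- block: The steel block; origin at the middle of its underside
- goblet: Bystander: pale onyx goblet, 96 mm wide, 110 mm high; origin at the middle of its foot
- jar: Bystander: pink onyx jar, 88 mm wide, 100 mm high; origin at the middle of its foot
- tray: Bystander: flat oval onyx tray, 90 x 240 mm, 22 mm high; origin at the middle of its underside

How it is judged:
By the outcome, as a careful person would: the job done as asked, in the order asked, and still so for the second after the job is handed in, with the robot touching nothing.
It also fails if it takes over 72 s, if anything falls off the work surface, if the arm or the gripper's body presses on something with over 40 N, if the wrist force passes 120 N, or if a joint passes its speed limit or range.

## Working session

There is one attempt and no reset: what is moved stays moved. The work goes in short steps, Python scripts to look and compute and a shell command to move; the robot and the scene stay as the last step left them, time stands still between calls to the robot, and variables do not carry over. Pictures are saved under pics/ and viewed, about 8 in all and at most 12, crops included, and the job is handed in when it is done.

```bash
mkdir -p pics; cat > h.py <<'E'
from workcell import *
import numpy as np, cv2
def snap(n,f):
    p=camera(n); cv2.imwrite('pics/'+f,p['img'][:,:,::-1]); return p
def pp(p,*ls):
    for l in ls:
        r=pinpoint(p,l)
        print(l,[(np.round(np.array(d['position'])*1000,1).tolist(),round(d['confidence'],2)) for d in r[:2]])
E
python3 - <<'E'
from h import *
o=get_obs(); print({k:np.round(v,3).tolist() for k,v in o.items()})
import workcell; print([n for n in dir(workcell) if 'tcp' in n.lower()], globals().get('tcp_to_grasp'))
L=['plinth','foot_near','foot_far','plate_edge','cups','cup_near','cup_far','block_top','block','bar_grip','bar_toe','bar','goblet','jar','tray']
for n in ('top','scene'):
    p=snap(n,n+'0.png'); print(n,np.round(p['cam_to_world'],2).tolist()); pp(p,*L)
E
```

```text
{'time': 0.0, 'q': [70.989, 5.012, 10.036, 95.1, -0.003, 89.999], 'qd': [0.059, -0.051, 0.075, -0.144, -0.018, -0.035], 'joint_efforts': [0.002, -52.038, 46.481, 0.016, -0.0, -0.0], 'ee_pos': [0.179, 0.52, 0.231], 'tcp_rot': [-179.924, 0.003, 160.989], 'wrist_force': [0.378, -0.384, 0.588], 'torque': [-0.022, -0.013, 0.018], 'opening': 0.085}
['tcp_to_grasp'] 0.0187
top [[0.0, -1.0, 0.07, 0.5], [-1.0, -0.0, -0.02, 0.02], [0.02, -0.07, -1.0, 1.19], [0.0, 0.0, 0.0, 1.0]]
plinth [([570.5, 387.8, 0.4], 0.79)]
foot_near [([513.0, 120.3, 1.2], 0.96)]
foot_far [([734.6, 167.8, 4.0], 0.95)]
plate_edge [([630.8, 109.7, 22.6], 0.72)]
cups []
cup_near [([485.7, 127.8, 2.3], 0.51)]
cup_far [([714.7, 147.3, -2.0], 0.51)]
block_top [([622.4, 15.5, 28.7], 0.84)]
block [([623.4, 19.9, -0.9], 0.86)]
bar_grip [([402.9, -313.0, 6.1], 0.9)]
bar_toe [([425.3, -38.3, 13.3], 0.74)]
bar [([405.6, -239.7, -1.0], 0.96), ([485.9, 126.8, 0.2], 0.26)]
goblet [([485.3, 488.0, -0.6], 0.61)]
jar [([579.4, -453.6, 1.2], 0.57)]
tray [([770.2, -138.3, -1.1], 0.8)]
scene [[-0.66, 0.55, -0.5, 1.22], [0.75, 0.5, -0.43, 0.56], [0.01, -0.66, -0.75, 1.0], [0.0, 0.0, 0.0, 1.0]]
plinth []
foot_near []
foot_far [([740.4, 171.2, -0.1], 0.94)]
plate_edge [([633.1, 108.9, 16.5], 0.92)]
cups []
cup_near []
cup_far []
block_top [([625.8, 20.0, 24.8], 0.73), ([423.9, -36.6, 12.4], 0.28)]
block [([621.3, 19.5, -1.2], 0.68)]
bar_grip [([397.7, -318.9, 4.2], 0.58)]
bar_toe [([419.2, -36.5, 15.1], 0.8), ([770.6, -137.3, 4.3], 0.22)]
bar [([406.2, -237.3, 1.8], 0.67)]
goblet [([482.8, 484.7, 0.3], 0.96)]
jar [([577.9, -450.4, 3.2], 0.91)]
tray [([768.3, -135.6, 1.9], 0.62)]
```

View pics/top0.png

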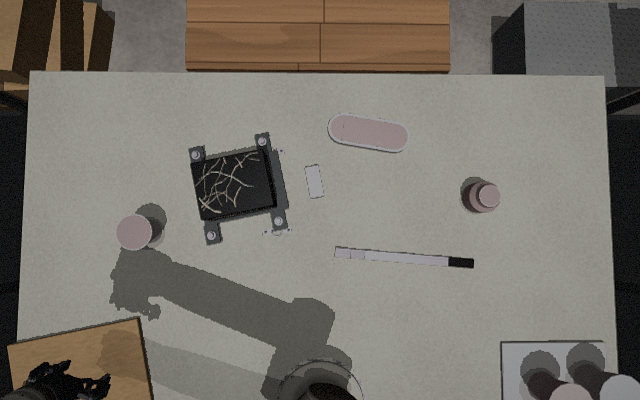

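View pics/scene0.png

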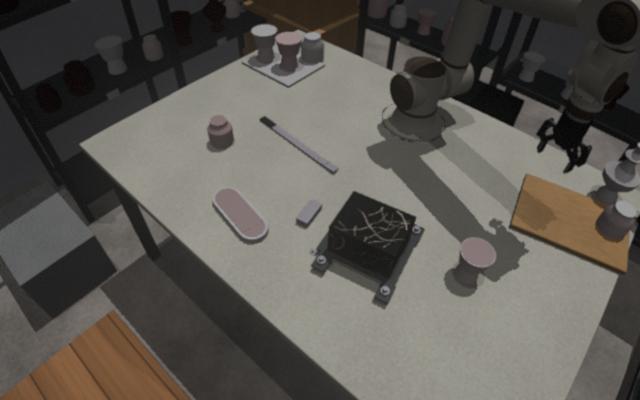

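The top view shows the plinth with its front feet at about (262,140) and (278,222), and cup rims just beside them. The block is at (314,181) and the bar runs from its toe at (335,252) to its handle at (474,263). The scene view agrees. I'll zoom in on the feet and cups.

```bash
cat >> h.py <<'E'
def proj(p,X):
    T=np.linalg.inv(np.array(p['cam_to_world'])); c=T[:3,:3]@(np.array(X,float)/1000)+T[:3,3]
    a=c[:2]/c[2]; s=1+p['k1']*(a@a); return np.array([a[0]*s*p['fx']+p['cx'],a[1]*s*p['fy']+p['cy']])
def unproj(p,uv,z):
    K=np.array([[p['fx'],0,p['cx']],[0,p['fy'],p['cy']],[0,0,1.]])
    a=cv2.undistortPoints(np.array([[uv]],float),K,np.array([p['k1'],0,0,0.]))[0,0]
    T=np.array(p['cam_to_world']); d=T[:3,:3]@np.r_[a,1]; o=T[:3,3]; return (o+d*(z/1000-o[2])/d[2])*1000
def crops(specs,f,k=10,h=28):
    t=[]
    for p,X in specs:
        u,v=np.round(proj(p,X)).astype(int); c=p['img'][v-h//2:v+h//2,u-h//2-6:u+h//2+6,::-1]
        c=cv2.convertScaleAbs(c,alpha=1.5); c=cv2.resize(c,None,fx=k,fy=k,interpolation=cv2.INTER_CUBIC)
        print('tile origin px',u-h//2-6,v-h//2); t.append(c)
    cv2.imwrite('pics/'+f,np.vstack([np.hstack(t[:2]),np.hstack(t[2:])]))
E
python3 - <<'E'
from h import *
t=camera('top'); s=camera('scene')
print(t['fx'],s['fx'],t['k1'])
crops([(t,(500,124,0)),(t,(727,157,0)),(s,(500,124,0)),(s,(727,157,0))],'c1.png',k=10)
E
```

```text
412.7445254776724 415.06801248956066 0.0005359526429632097
tile origin px 258 211
tile origin px 247 133
tile origin px 340 196
tile origin px 300 248
```

View pics/c1.png

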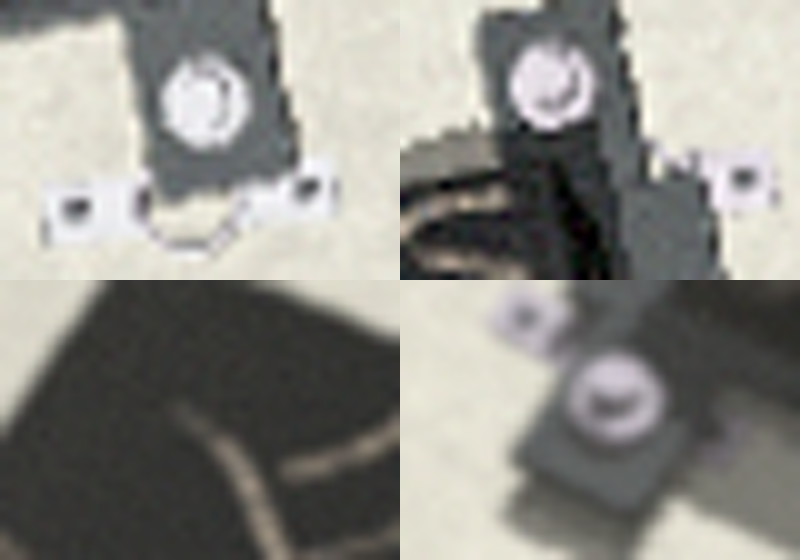

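Near cup: tab screws at about pixels (265.5,232) and (288.5,229.7), so the centre is at about (277,230.8). Far cup: only the front screw shows, at (281.2,150.7). The foot tops are at (278.4,221.2) and (262.2,141.4). Next I'll turn these pixels into metres.

```bash
python3 - <<'E'
from h import *
t=camera('top')
o=.5
for nm,a,b in (('cups',(277-o,230.8-o),(269.7-o,151.85-o)),('feet',(278.4-o,221.2-o),(262.2-o,141.4-o))):
  for z in (0,3,30,40):
    A,B=unproj(t,a,z),unproj(t,b,z); d=B-A
    print(nm,z,A.round(1)[:2],B.round(1)[:2],'dist',np.hypot(*d[:2]).round(1),'ang',np.degrees(np.arctan2(d[1],d[0])).round(2))
# bar & block orientation from regions
for l,z in (('bar',8),('block',26)):
    r=regions_of(t,l)[0]['region'].astype(np.uint8)
    v,u=np.nonzero(r); P=np.array([unproj(t,(x,y),z)[:2] for x,y in zip(u,v)])
    c=P.mean(0); w,V=np.linalg.eigh(np.cov(P.T)); print(l,c.round(1),V[:,1],(np.sqrt(12*w)).round(1), np.degrees(np.arctan2(V[1,1],V[0,1])).round(1))
for n in ('top','scene'):
  for i in range(2):
    p=camera(n); pp(p,'bar_grip','bar_toe','block_top','plate_edge','foot_near','foot_far','cup_near','cup_far')
E
```

```text
cups 0 [484.9 127.3] [713.8 150.1] dist 230.0 ang 5.7
cups 3 [485. 127.] [713.3 149.8] dist 229.4 ang 5.7
cups 30 [485.3 124.7] [708.5 146.9] dist 224.2 ang 5.7
cups 40 [485.5 123.8] [706.7 145.9] dist 222.3 ang 5.7
feet 0 [512.4 123.5] [744.4 172.2] dist 237.0 ang 11.86
feet 3 [512.4 123.2] [743.8 171.8] dist 236.4 ang 11.86
feet 30 [512.2 120.9] [738.3 168.4] dist 231.1 ang 11.86
feet 40 [512.1 120.1] [736.3 167.2] dist 229.1 ang 11.86
bar [ 407.1 -235.3] [0.08662498 0.99624099] [ 27.3 405.1] 85.0
block [623.5  19.3] [-0.98810264 -0.15379585] [38.8 88.2] -171.2
bar_grip [([399.2, -316.3, 3.6], 0.83)]
bar_toe [([425.5, -41.2, 12.5], 0.92)]
block_top [([625.9, 20.6, 29.0], 0.98)]
plate_edge [([628.5, 109.5, 19.3], 0.6)]
foot_near [([513.4, 117.7, 0.2], 0.89)]
foot_far [([735.1, 168.6, 4.1], 0.64)]
cup_near [([489.0, 126.7, 0.1], 0.68)]
cup_far [([714.9, 149.8, -3.8], 0.74), ([772.1, -137.5, 2.8], 0.31)]
bar_grip [([402.6, -318.5, 4.9], 0.85), ([427.5, -40.1, 12.6], 0.32)]
bar_toe [([425.6, -39.1, 15.0], 0.84), ([629.8, 17.0, 29.0], 0.35)]
block_top [([624.4, 16.5, 29.7], 0.92), ([424
[... 227 characters left out ...]
6.0, 2.7], 0.71), ([481.8, 491.6, -0.5], 0.32)]
cup_far [([714.1, 147.3, 2.2], 0.56)]
bar_grip [([402.7, -321.6, 6.6], 0.58)]
bar_toe [([422.1, -39.6, 13.4], 0.64), ([737.3, 168.5, 1.4], 0.27)]
block_top [([399.3, -319.2, 4.2], 0.55)]
plate_edge [([631.4, 107.7, 16.9], 0.89), ([482.4, 484.8, -2.2], 0.49)]
foot_near [([576.8, -449.0, 1.4], 0.36)]
foot_far [([738.2, 169.4, 0.8], 0.62)]
cup_near []
cup_far [([715.7, 145.6, -1.3], 0.38)]
bar_grip [([398.8, -317.4, 3.0], 0.7)]
bar_toe []
block_top [([623.2, 22.5, 24.3], 0.58)]
plate_edge [([631.9, 113.8, 19.7], 0.55)]
foot_near [([485.2, 483.9, -0.8], 0.56)]
foot_far [([737.9, 167.2, -1.7], 0.67)]
cup_near []
cup_far [([714.9, 147.8, 0.6], 0.47)]
```

```bash
python3 -m pendant '[[100,[20,-50,0],[0,0,-5]],[100,[45,-100,0],[0,0,-10]],[100,[70,-150,0],[0,0,-15]],[100,[95,-200,0],[0,0,-20]],[100,[115,-250,0],[0,0,-25]],[100,[135,-300,0],[0,0,-30]],[100,[150,-350,0],[0,0,-35]],[100,[165,-400,0],[0,0,-40]],[100,[180,-450,0],[0,0,-45]],[100,[190,-500,-10],[0,0,-50]],[100,[200,-550,-30],[0,0,-55]],[100,[207,-600,-50],[0,0,-60]],[100,[213,-650,-70],[0,0,-65]],[100,[218,-700,-95],[0,0,-70]],[100,[222,-750,-120],[0,0,-74]],[100,[225,-798,-150],[0,0,-76]],[100,[225,-798,-150],[0,0,-76]],[100,[225,-798,-150],[0,0,-76]]]'
python3 - <<'E'
from h import *
o=get_obs(); print(o['q'],o['tcp_rot'],o['wrist_force'])
p=camera('top'); pp(p,'bar_grip','bar_toe'); p=camera('scene'); pp(p,'bar_grip','bar_toe')
E
```

```text
time: 5.9
ee_pos: [0.404, -0.2777, 0.0815]
tcp_rot: [-180.0, -0.0, 85.0]
wrist_force: [0.9, 0.8, 0.3]
opening: 0.0854
[-3.45127855e+01 -3.41913559e+00 -1.49693945e+01  7.84723897e+01
  1.42195177e-02  6.05102240e+01] [-1.79987286e+02 -2.35264555e-02  8.49769851e+01] [0.88965724 0.81073353 0.28850234]
bar_grip [([402.2, -314.1, 8.7], 0.75), ([736.2, 169.7, 1.2], 0.73)]
bar_toe [([425.7, -39.8, 13.1], 0.8)]
bar_grip [([399.5, -318.5, 7.8], 0.66)]
bar_toe [([419.6, -36.8, 13.2], 0.88)]
```

```bash
python3 -m pendant '[[100,[0,0,-40],[0,0,0]],[60,[0,0,-70],[0,0,0]],[50,[0,0,-79],[0,0,0]],[50,[0,0,-79],[0,0,0]],[0,[0,0,-79.5],[0,0,0]],[0,[0,0,-79.5],[0,0,0]],[0,[0,0,-79.5],[0,0,0]],[0,[0,0,-79.5],[0,0,0]],[0,[0,0,-79.5],[0,0,0]],[0,[0,0,-79.5],[0,0,0]]]' 120
python3 -m pendant '[[0,[0,0,20],[0,0,0]],[0,[0,0,50],[0,0,0]],[0,[0,0,90],[0,0,0]],[0,[0,0,110],[0,0,0]],[0,[0,0,110],[0,0,0]],[0,[0,0,110],[0,0,0]]]'
python3 - <<'E'
from h import *
p=snap('scene','s2.png'); pp(p,'bar_grip','bar_toe'); p=camera('top');pp(p,'bar_grip','bar_toe')
r=regions_of(p,'bar')[0]['region']; v,u=np.nonzero(r); P=np.array([unproj(p,(x,y),115)[:2] for x,y in zip(u,v)]); print(P[P[:,1].argmax()],P[P[:,1].argmin()])
cv2.imwrite('pics/s2c.png',cv2.resize(cv2.imread('pics/s2.png')[40:240,200:520],None,fx=2.2,fy=2.2))
E
```

```text
time: 7.45
ee_pos: [0.4053, -0.278, 0.0047]
tcp_rot: [179.8, 0.1, 85.1]
wrist_force: [-3.0, 2.1, 8.0]
opening: 0.0213
time: 8.2
ee_pos: [0.4049, -0.2777, 0.1135]
tcp_rot: [179.9, 0.1, 85.1]
wrist_force: [0.1, -0.2, -7.1]
opening: 0.0211
bar_grip [([398.1, -318.8, 114.1], 0.57)]
bar_toe [([420.5, -35.6, 109.7], 0.97)]
bar_grip []
bar_toe [([426.5, -41.0, 112.5], 0.62), ([711.5, 147.4, -0.8], 0.47)]
[417.54917163 -39.8547996 ] [ 409.45084434 -276.97219117]
```

View pics/s2c.png

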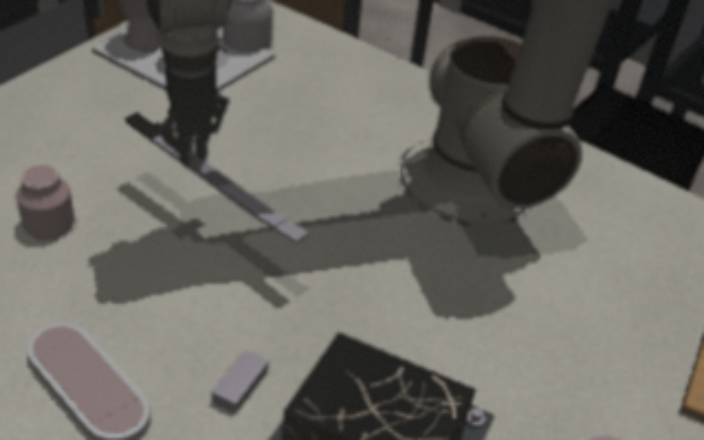

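The bar is held, nearly level, with its toe pointing towards the plinth. Next I'll bring it over the block, pitched toe-down.

```bash
python3 -m pendant '[[0,[10,8,10],[0,0,0]],[0,[40,30,30],[-3,0.3,0]],[0,[75,56,50],[-6,0.5,0]],[0,[115,86,50],[-10,0.9,0]],[0,[155,116,50],[-14,1.2,0]],[0,[185,138,50],[-18,1.6,0]],[0,[200,150,50],[-21,1.8,0]],[0,[203.7,152.7,45],[-21,1.8,0]],[0,[203.7,152.7,30],[-21,1.8,0]],[0,[203.7,152.7,20],[-21,1.8,0]],[0,[203.7,152.7,20],[-21,1.8,0]],[0,[203.7,152.7,20],[-21,1.8,0]]]'
python3 - <<'E'
from h import *
o=get_obs(); print(np.round(o['ee_pos']*1000,1) if hasattr(o['ee_pos'],'shape') else o['ee_pos'],o['wrist_force'])
s=snap('scene','s3.png'); pp(s,'bar_grip','bar_toe','bar','block_top','plate_edge'); t=snap('top','t3.png');pp(t,'bar_grip','bar_toe','bar','block_top','plate_edge')
a=s['img'][150:290,240:440,::-1]; b=t['img'][120:260,240:440,::-1]
cv2.imwrite('pics/c3.png',np.hstack([cv2.resize(cv2.convertScaleAbs(x,alpha=1.6),None,fx=4,fy=4,interpolation=cv2.INTER_CUBIC)[:, :400*2][:, 0:800] for x in (a,)]+[]) )
cv2.imwrite('pics/c3t.png',cv2.resize(cv2.convertScaleAbs(b,alpha=1.5),None,fx=4,fy=4,interpolation=cv2.INTER_CUBIC))
E
```

```text
time: 10.05
ee_pos: [0.6087, -0.1257, 0.1347]
tcp_rot: [179.8, 21.1, 85.0]
wrist_force: [0.1, 0.2, -6.7]
opening: 0.0211
[ 608.7 -125.7  134.7] [ 0.10746732  0.21283157 -6.67441318]
bar_grip [([604.3, -164.8, 150.4], 0.6), ([579.6, -453.7, 2.9], 0.57)]
bar_toe [([622.9, 100.7, 48.9], 0.57), ([625.2, 20.1, -3.5], 0.57)]
bar [([612.0, -91.6, 117.7], 0.9)]
block_top [([627.1, 20.3, 24.3], 0.77)]
plate_edge [([631.7, 111.3, 15.1], 0.77), ([740.6, 167.6, 1.5], 0.58)]
bar_grip [([608.2, -158.7, 152.3], 0.89)]
bar_toe [([610.0, -156.4, 148.9], 0.64), ([629.5, 95.1, 48.5], 0.59)]
bar []
block_top []
plate_edge [([630.0, 110.5, 19.7], 0.75)]
```

View pics/c3.png

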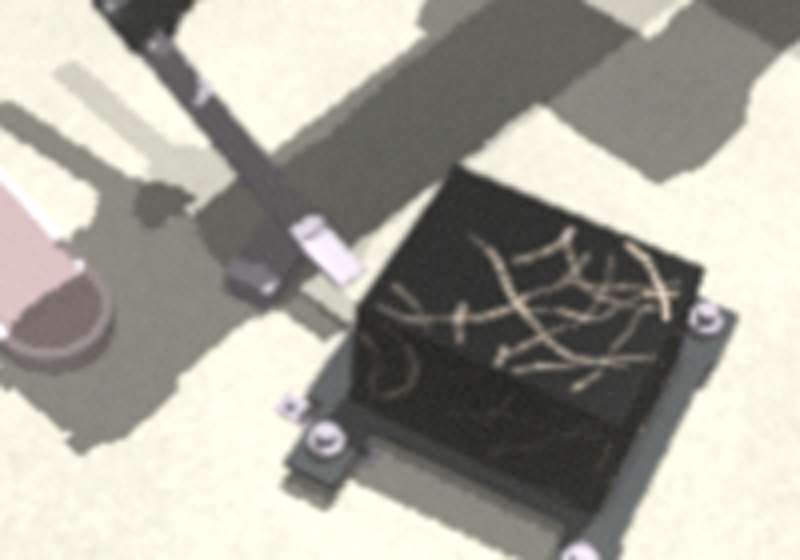

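The scene view shows the toe tip at about crop (345,270), hanging just in front of the plate edge above the block. The measured pitch is 23°, as planned. Next I'll lower it and slide it in along the toe's slope.

```bash
python3 -m pendant '[[0,[0,0,-8],[0,0,0]],[0,[0,0,-20],[0,0,0]],[0,[0,0,-29],[0,0,0]],[0,[0,0,-31],[0,0,0]],[0,[0,0,-31],[0,0,0]],[0,[0,0,-31],[0,0,0]]]'
python3 -m pendant '[[0,[0.4,5,-1.5],[0,0,0]],[0,[0.9,10,-3],[0,0,0]],[0,[1.4,15,-4.5],[0,0,0]],[0,[1.8,20,-6],[0,0,0]],[0,[2.2,25,-7.4],[0,0,0]],[0,[2.7,30,-8.8],[0,0,0]],[0,[3.1,35,-10.3],[0,0,0]],[0,[3.1,35,-10.3],[0,0,0]],[0,[3.1,35,-10.3],[0,0,0]]]'
python3 - <<'E'
from h import *
s=snap('scene','s4.png'); pp(s,'bar_grip','bar_toe','bar','block_top','plate_edge','foot_far'); t=snap('top','t4.png');pp(t,'bar_grip','bar_toe','bar','block_top','plate_edge','foot_near','foot_far')
a=s['img'][160:280,270:400,::-1]
cv2.imwrite('pics/c4.png',cv2.resize(cv2.convertScaleAbs(a,alpha=2.2),None,fx=5,fy=5,interpolation=cv2.INTER_CUBIC))
E
```

```text
time: 11.4
ee_pos: [0.6091, -0.1252, 0.1037]
tcp_rot: [179.8, 21.2, 85.0]
wrist_force: [1.5, -0.4, -7.0]
opening: 0.0212
time: 12.52
ee_pos: [0.6122, -0.0901, 0.0934]
tcp_rot: [179.8, 21.2, 85.1]
wrist_force: [-0.4, 1.1, -8.4]
opening: 0.0212
bar_grip [([608.3, -127.8, 110.1], 0.94)]
bar_toe [([629.4, 135.5, 7.7], 0.91)]
bar [([616.0, -54.9, 75.6], 0.57)]
block_top [([626.5, 20.6, 25.9], 0.49)]
plate_edge [([632.6, 109.2, 17.8], 0.69)]
foot_far [([734.8, 167.5, -0.7], 0.93)]
bar_grip [([610.6, -127.5, 110.6], 0.86), ([735.9, 169.8, 0.4], 0.71)]
bar_toe [([633.6, 129.1, 3.2], 0.74)]
bar [([486.4, 127.7, -0.1], 0.55), ([633.4, 130.9, 8.5], 0.26)]
block_top [([612.3, -123.6, 111.2], 0.49)]
plate_edge [([628.8, 108.9, 19.6], 0.77), ([632.3, 131.5, 6.8], 0.5)]
foot_near [([515.7, 118.7, -1.3], 0.87)]
foot_far [([736.5, 168.1, 5.1], 0.66)]
```

View pics/c4.png

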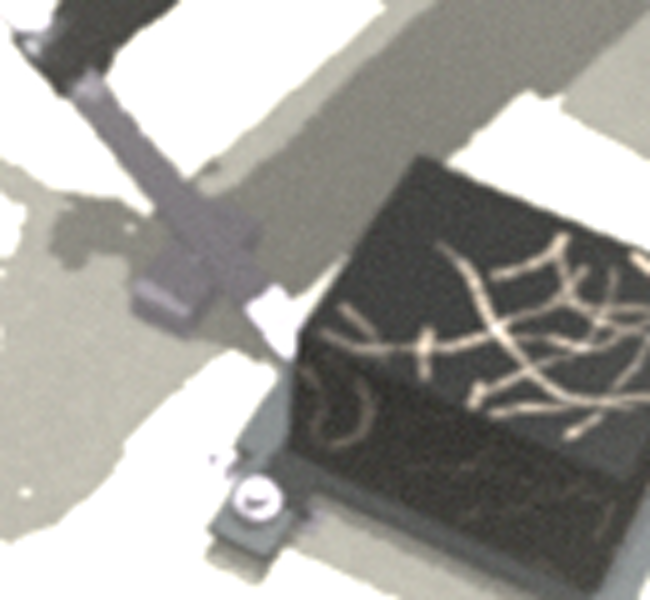

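```bash
python3 -m pendant '[[0,[0,-0.5,-1],[0.6,0,0]],[0,[0,-1.2,-3],[1.2,-0.1,0]],[0,[-0.1,-1.9,-5],[1.9,-0.2,0]],[0,[-0.2,-2.6,-7],[2.6,-0.2,0]],[0,[-0.2,-3.3,-9],[3.3,-0.3,0]],[0,[-0.3,-4,-11],[4,-0.3,0]],[0,[-0.4,-4.7,-13],[4.8,-0.4,0]],[0,[-0.5,-5.3,-15],[5.5,-0.5,0]],[0,[-0.5,-5.3,-15],[5.5,-0.5,0]],[0,[-0.5,-5.3,-15],[5.5,-0.5,0]]]'
python3 - <<'E'
from h import *
t=camera('top');pp(t,'bar_toe','plate_edge','foot_near','foot_far')
s=camera('scene');pp(s,'bar_toe','block_top','plate_edge','foot_far')
E
```

```text
time: 14.52
ee_pos: [0.6117, -0.0955, 0.0784]
tcp_rot: [179.8, 15.7, 85.0]
wrist_force: [-0.4, 0.1, -7.5]
opening: 0.0213
bar_toe [([634.1, 131.7, 7.6], 0.56)]
plate_edge [([629.4, 108.1, 19.5], 0.81)]
foot_near []
foot_far [([735.6, 170.3, 2.9], 0.92), ([770.6, -138.7, -0.5], 0.73)]
bar_toe [([630.4, 134.4, 11.6], 0.97)]
block_top [([626.6, 19.2, 24.6], 0.57)]
plate_edge [([630.4, 109.6, 18.4], 0.69), ([607.2, -134.3, 91.3], 0.43)]
foot_far [([735.8, 165.7, 0.1], 0.9)]
```

```bash
python3 -m pendant '[[0,[0,-0.5,-2],[0.7,0,0]],[0,[0,-1,-4],[1.5,-0.1,0]],[0,[-0.1,-1.5,-6],[2.2,-0.2,0]],[0,[-0.2,-2,-8],[3,-0.2,0]],[0,[-0.2,-2.5,-10],[3.7,-0.3,0]],[0,[-0.3,-3,-12],[4.4,-0.3,0]],[0,[-0.3,-3,-12],[4.4,-0.3,0]],[0,[-0.3,-3,-12],[4.4,-0.3,0]]]'
python3 - <<'E'
from h import *
o=get_obs(); print(o['torque'])
t=camera('top');pp(t,'bar_toe','plate_edge','foot_near','foot_far')
s=camera('scene');pp(s,'bar_toe','bar_grip','block_top','plate_edge','foot_far')
E
```

```text
time: 16.02
ee_pos: [0.6122, -0.0982, 0.0694]
tcp_rot: [179.6, 11.2, 85.1]
wrist_force: [-7.1, 4.8, 15.6]
opening: 0.0215
[-0.05690707  1.08221489 -0.03318325]
bar_toe [([634.3, 128.3, 13.3], 0.81), ([620.9, 20.5, -4.2], 0.39)]
plate_edge [([631.6, 110.9, 20.9], 0.98)]
foot_near [([511.7, 119.4, -0.6], 0.93)]
foot_far [([735.9, 166.6, 2.1], 0.69)]
bar_toe [([627.9, 136.5, 13.2], 0.92)]
bar_grip [([606.4, -139.0, 82.9], 0.6), ([622.6, 20.4, -0.5], 0.56)]
block_top [([626.2, 19.6, 25.1], 0.73), ([484.3, 483.9, -1.5], 0.72)]
plate_edge [([630.9, 108.5, 20.9], 0.95), ([769.1, -139.0, 5.7], 0.49)]
foot_far [([737.6, 169.8, 3.5], 0.76)]
```

```bash
python3 -m pendant '[[0,[0,-0.5,-4],[0.8,0,0]],[0,[0,-1,-7],[1.6,-0.1,0]],[0,[0,-1.5,-10],[2.4,-0.2,0]],[0,[0,-2,-13],[3.2,-0.2,0]],[0,[0,-2.5,-16],[4,-0.3,0]],[0,[0,-3,-19],[5,-0.4,0]],[0,[0,-3.5,-22],[6,-0.5,0]],[0,[0,-3.5,-22],[6,-0.5,0]],[0,[0,-3.5,-22],[6,-0.5,0]]]'
python3 - <<'E'
from h import *
o=get_obs(); print(o['torque'])
t=camera('top');pp(t,'bar_toe','plate_edge','foot_near','foot_far')
s=camera('scene');pp(s,'bar_toe','bar_grip','block_top','plate_edge','foot_far')
E
```

```text
time: 17.7
ee_pos: [0.613, -0.1022, 0.0522]
tcp_rot: [179.4, 5.2, 85.1]
wrist_force: [-13.4, 1.7, 27.2]
opening: 0.0209
[-0.45273509  2.6495169   0.17441634]
bar_toe [([628.0, 112.0, 29.7], 0.15)]
plate_edge [([629.4, 110.4, 27.5], 0.88)]
foot_near [([512.2, 120.5, 8.4], 0.68)]
foot_far [([735.7, 167.2, 11.5], 0.97)]
bar_toe [([628.4, 136.3, 25.0], 0.87)]
bar_grip []
block_top [([625.4, 22.1, 20.9], 0.65), ([632.4, 112.7, 26.7], 0.65)]
plate_edge [([633.0, 110.2, 26.9], 0.7)]
foot_far [([737.4, 166.9, 8.1], 0.72)]
```

```bash
python3 -m pendant '[[0,[0,-0.3,-5],[0.5,0,0]],[0,[0,-0.6,-7],[1,0,0]],[0,[0,-1,-9],[1.5,0,0]],[0,[0,-1.2,-11],[2,0,0]],[0,[0,-1.2,-11],[2,0,0]]]'
python3 -m pendant '[[0,[2,0.1,-5],[0,0,0.8]],[0,[5,0.3,-5],[0,0,2]],[0,[8,0.6,-5],[0,0,3.3]],[0,[11,1,-5],[0,0,4.6]],[0,[14,1.3,-5],[0,0,5.8]],[0,[17,1.6,-5],[0,0,7]],[0,[20,1.8,-5],[0,0,8.3]],[0,[23,2,-5],[0,0,9.5]],[0,[26,2.2,-5],[0,0,10.8]],[0,[29,2.4,-5],[0,0,12]],[0,[29,2.4,-5],[0,0,12]]]'
python3 - <<'E'
from h import *
o=get_obs(); print(o['torque'])
t=camera('top');pp(t,'bar_toe','plate_edge','foot_near','foot_far')
s=camera('scene');pp(s,'bar_toe','bar_grip','block_top','plate_edge','foot_far')
E
```

```text
time: 18.88
ee_pos: [0.614, -0.1031, 0.0462]
tcp_rot: [179.3, 3.2, 85.1]
wrist_force: [-13.5, 7.2, 30.6]
opening: 0.0218
time: 20.25
ee_pos: [0.6449, -0.1021, 0.047]
tcp_rot: [178.9, 3.4, 97.1]
wrist_force: [-8.0, -1.2, 28.9]
opening: 0.0212
[-1.18394594  2.03581882 -0.38741691]
bar_toe [([619.0, 131.4, 29.0], 0.7), ([483.6, 490.3, -1.3], 0.47)]
plate_edge [([620.2, 108.9, 31.0], 0.83)]
foot_near [([502.6, 121.3, 14.4], 0.85)]
foot_far [([728.6, 163.5, 15.7], 0.87)]
bar_toe [([615.6, 138.0, 28.0], 0.55)]
bar_grip [([647.5, -143.4, 50.5], 0.92), ([641.3, -63.2, 39.0], 0.56)]
block_top [([626.6, 22.4, 23.0], 0.67)]
plate_edge [([624.6, 112.1, 29.7], 0.59)]
foot_far [([730.2, 165.0, 11.4], 0.58)]
```

```bash
python3 -m pendant '[[0,[2,0.2,-5],[0,0,0.8]],[0,[5,0.6,-5],[0,0,2]],[0,[8,1,-5],[0,0,3.3]],[0,[11,1.5,-5],[0,0,4.6]],[0,[14,2,-5],[0,0,5.8]],[0,[17,2.6,-5],[0,0,7]],[0,[20,3.2,-5],[0,0,8.3]],[0,[23,3.8,-5],[0,0,9.5]],[0,[26,4.4,-5],[0,0,10.8]],[0,[29,5,-5],[0,0,12]],[0,[29,5,-5],[0,0,12]]]'
python3 - <<'E'
from h import *
o=get_obs(); print(o['torque'])
t=snap('top','t5.png');pp(t,'bar_toe','plate_edge','foot_near','foot_far','block')
t=camera('top');pp(t,'plate_edge','foot_near','foot_far')
s=snap('scene','s5.png');pp(s,'bar_toe','bar_grip','block_top','plate_edge','foot_far')
E
```

```text
time: 22.18
ee_pos: [0.6757, -0.0955, 0.0476]
tcp_rot: [178.5, 3.4, 109.1]
wrist_force: [-8.4, 11.7, 27.5]
opening: 0.0214
[ 1.62327561  2.09190439 -0.86444703]
bar_toe [([603.8, 127.7, 26.9], 0.57)]
plate_edge [([608.9, 107.9, 33.8], 0.68)]
foot_near [([492.8, 126.6, 8.9], 0.76)]
foot_far [([719.1, 157.7, 14.6], 0.74), ([484.4, 126.5, 0.9], 0.18)]
block [([621.3, 20.4, -4.6], 0.64)]
plate_edge [([608.1, 107.5, 30.9], 0.64)]
foot_near [([492.8, 126.8, 7.0], 0.72)]
foot_far [([719.6, 160.5, 13.7], 0.79)]
bar_toe [([600.4, 135.1, 27.7], 0.86)]
bar_grip [([685.0, -137.2, 49.9], 0.98), ([483.5, 486.1, 0.9], 0.73)]
block_top [([624.6, 20.4, 26.4], 0.65), ([484.1, 485.5, 0.6], 0.29)]
plate_edge [([611.7, 108.6, 31.5], 0.61), ([769.5, -135.3, 4.8], 0.45)]
foot_far [([717.1, 157.3, 13.0], 0.69)]
```

```bash
python3 -m pendant '[[0,[2,0,-5],[0,0,0.8]],[0,[4,0.2,-5],[0,0,1.7]],[0,[6.5,0.6,-5],[0,0,2.8]],[0,[9,1,-5],[0,0,3.9]],[0,[11.5,1.5,-5],[0,0,5]],[0,[14,2,-5],[0,0,6]],[0,[15,2.4,-5],[0,0,6.5]],[0,[15,2.4,-5],[0,0,6.5]]]'
python3 - <<'E'
from h import *
o=get_obs(); print(o['torque'])
for i in range(2):
    t=camera('top');pp(t,'plate_edge','foot_near','foot_far')
s=camera('scene');pp(s,'bar_toe','block_top','plate_edge','foot_far')
crops([(t,(490,124,0)),(t,(717,155,0)),(s,(490,124,0)),(s,(717,157,0))],'c6.png',k=10)
E
```

```text
time: 23.98
ee_pos: [0.6912, -0.0898, 0.0474]
tcp_rot: [178.2, 3.2, 115.6]
wrist_force: [-13.9, 18.8, 26.0]
opening: 0.0215
[ 3.08149791  3.01859701 -1.19120871]
plate_edge [([602.2, 106.7, 33.9], 0.95), ([481.6, 489.6, -1.9], 0.45)]
foot_near [([488.4, 127.4, 11.7], 0.61)]
foot_far [([714.8, 155.7, 13.3], 0.8)]
plate_edge [([604.1, 108.8, 36.0], 0.59)]
foot_near [([487.8, 126.9, 10.4], 0.62), ([581.4, -451.3, 4.1], 0.6)]
foot_far [([717.1, 156.3, 14.3], 0.87)]
bar_toe [([592.2, 128.1, 26.1], 0.84)]
block_top [([627.2, 18.7, 24.2], 0.85), ([704.2, -127.9, 51.9], 0.31)]
plate_edge [([608.0, 105.8, 30.0], 0.77), ([580.2, -449.3, 2.4], 0.63)]
foot_far [([718.4, 153.8, 11.5], 0.84)]
tile origin px 258 215
tile origin px 248 136
tile origin px 342 194
tile origin px 302 246
```

View pics/c6.png

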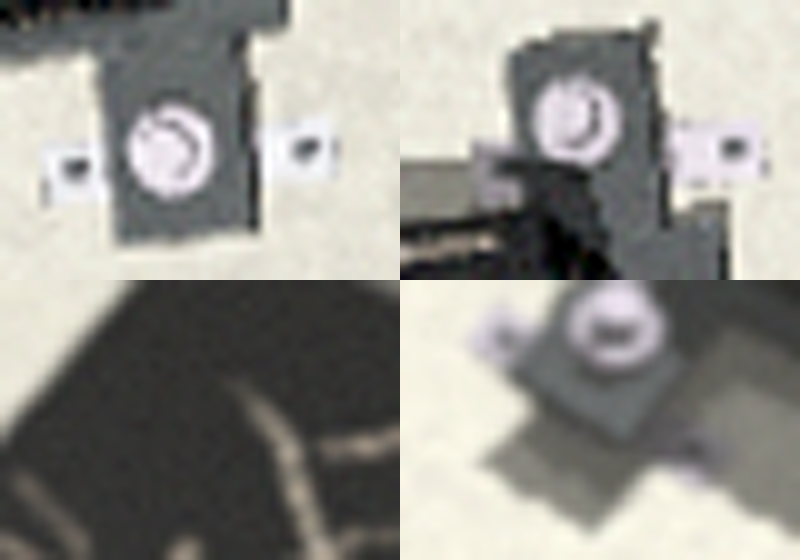

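The picture shows the near foot disc at pixel (275.2,230) and the far one at (265.7,148). The cup screws are at (265.6,231.8), (288.5,229.7), (258.0,153.5) and (281.3,150.8). Next, the remaining offset.

```bash
python3 - <<'E'
from h import *
t=camera('top');o=.5
A=unproj(t,(275.2-o,230-o),47)[:2];B=unproj(t,(265.7-o,148-o),48)[:2]
print(A,B,np.hypot(*(B-A)),np.degrees(np.arctan2(*(B-A)[::-1])))
for a in ((265.6,231.8),(288.5,229.7),(258.0,153.5),(281.3,150.8)): print(unproj(t,(a[0]-o,a[1]-o),3)[:2])
E
```

```text
[487.7951253  128.13623962] [716.07735396 156.24164626] 230.00584732877422 7.018759625756949
[482.10396766 159.58705446]
[488.09369379  94.14220471]
[708.29775757 183.61229947]
[716.46477897 116.26444701]
```

```bash
python3 -m pendant '[[0,[1,-2.5,-5],[0,0,0.4]],[0,[2.5,-2.7,-5],[0,0,0.9]],[0,[4,-3,-5],[0,0,1.5]],[0,[5.5,-3.2,-5],[0,0,2.1]],[0,[7,-3.5,-5],[0,0,2.7]],[0,[8.5,-3.7,-5],[0,0,3.2]],[0,[8.5,-3.7,-5],[0,0,3.2]]]'
python3 - <<'E'
from h import *
for i in range(2):
    t=camera('top');pp(t,'foot_near','foot_far','bar_toe')
s=camera('scene');pp(s,'bar_toe','block_top','plate_edge','foot_far')
# bright-disc centroids (subpixel) around ears
for X,z in (((488,128),47),((716,155),48)):
    u,v=proj(t,(*X,z)); g=t['img'].astype(int).min(2); 
    y,x=np.mgrid[:400,:640]; m=(np.hypot(x-u,y-v)<6)
    w=np.clip(g-105,0,80)*m; c=((x*w).sum()/w.sum(),(y*w).sum()/w.sum()); print(np.round(c,2),unproj(t,c,z)[:2])
E
```

```text
time: 25.55
ee_pos: [0.6986, -0.0871, 0.0459]
tcp_rot: [177.9, 2.6, 119.0]
wrist_force: [-19.1, 32.2, 24.6]
opening: 0.0212
foot_near [([487.2, 125.3, 12.3], 0.83), ([677.9, -52.0, 35.1], 0.35)]
foot_far [([714.2, 149.8, 16.2], 0.75)]
bar_toe [([592.3, 125.6, 28.0], 0.72)]
foot_near [([579.0, -451.6, 2.8], 0.46)]
foot_far [([712.9, 152.3, 15.7], 0.73)]
bar_toe [([594.3, 125.2, 24.9], 0.73)]
bar_toe [([589.9, 130.7, 30.3], 0.56)]
block_top [([622.3, 21.7, 25.5], 0.8)]
plate_edge [([605.4, 106.7, 32.0], 0.83)]
foot_far [([712.2, 151.8, 13.2], 0.92)]
[274.5 230.7] [484.49378096 128.66961659]
[265.28 148.44] [713.43563924 155.9882999 ]
```

```bash
python3 -m pendant '[[0,[1,-4,-5],[0,0,0]],[0,[1.5,-5.5,-5],[0,0,0]],[0,[2,-6.5,-5],[0,0,0]],[0,[2.5,-7.5,-5],[0,0,0]],[0,[3,-9,-5],[0,0,0]],[0,[3,-9,-5],[0,0,0]]]'
cat >> h.py <<'E'
def discs(t,lift=12):
    out=[]
    for X,z in (((486,128),35+lift),((714,153),36+lift)):
        u,v=proj(t,(*X,z)); g=t['img'].astype(int).min(2); y,x=np.mgrid[:400,:640]; m=(np.hypot(x-u,y-v)<6)
        w=np.clip(g-105,0,80)*m; c=((x*w).sum()/w.sum(),(y*w).sum()/w.sum()); out.append(unproj(t,c,z)[:2].round(1))
    print('discs',*out)
E
python3 - <<'E'
from h import *
for i in range(3):
    t=camera('top');discs(t);pp(t,'foot_near','foot_far')
s=camera('scene');pp(s,'bar_toe','plate_edge','foot_far','cup_far')
pp(t,'bar_toe','plate_edge','block')
E
```

```text
time: 26.95
ee_pos: [0.6996, -0.087, 0.0439]
tcp_rot: [177.6, 1.8, 119.3]
wrist_force: [-22.0, 43.3, 25.9]
opening: 0.0215
discs [483.9 129.4] [713.7 155.9]
foot_near [([488.0, 127.1, 13.7], 0.83)]
foot_far [([711.6, 153.0, 14.6], 0.9)]
discs [484.2 129.5] [713.7 155.8]
foot_near []
foot_far [([711.6, 155.6, 14.7], 0.87), ([592.9, 125.6, 27.3], 0.33)]
discs [484.1 129.4] [713.7 155.8]
foot_near [([486.5, 125.9, 13.6], 0.88)]
foot_far [([711.9, 151.9, 16.5], 0.71)]
bar_toe [([588.4, 126.4, 30.0], 0.61), ([716.0, -125.5, 46.8], 0.33)]
plate_edge [([605.8, 106.8, 34.1], 0.6)]
foot_far [([716.3, 153.8, 14.1], 0.69)]
cup_far [([715.3, 145.2, -1.2], 0.66)]
bar_toe [([593.8, 124.3, 29.1], 0.76)]
plate_edge [([603.2, 108.0, 37.5], 0.95)]
block [([622.5, 17.9, -1.6], 0.67), ([678.5, -51.7, 32.6], 0.57)]
```

```bash
python3 -m pendant '[[0,[2,-8,-3],[-0.4,-0.2,0]],[0,[2.5,-9,-1],[-0.8,-0.4,0]],[0,[2.5,-9,1],[-1.2,-0.6,0]],[0,[2.5,-9,3],[-1.6,-0.9,0]],[0,[2.5,-9,5],[-2,-1.2,0]],[0,[2.5,-9,6],[-2.4,-1.3,0]],[0,[2.5,-9,6],[-2.4,-1.3,0]]]'
python3 - <<'E'
from h import *
for i in range(3):
    t=camera('top');discs(t,8.5);pp(t,'foot_near','foot_far')
s=camera('scene');pp(s,'bar_toe','plate_edge','foot_far','cup_far')
pp(t,'bar_toe','plate_edge','block')
E
```

```text
time: 28.68
ee_pos: [0.6999, -0.0864, 0.0512]
tcp_rot: [177.4, 3.7, 119.6]
wrist_force: [-20.1, 45.5, 15.7]
opening: 0.0212
discs [484.3 128.9] [714.  154.4]
foot_near [([487.6, 122.9, 5.9], 0.94)]
foot_far [([712.3, 152.6, 12.8], 0.69)]
discs [484.3 129. ] [713.9 154.4]
foot_near []
foot_far [([711.4, 153.2, 12.1], 0.82)]
discs [484.3 128.9] [713.9 154.4]
foot_near [([486.7, 128.9, 7.0], 0.93)]
foot_far [([713.8, 153.1, 12.9], 0.63)]
bar_toe []
plate_edge [([605.5, 107.2, 29.7], 0.89)]
foot_far []
cup_far [([712.7, 148.9, -2.5], 0.51)]
bar_toe [([592.7, 125.1, 24.9], 0.97), ([569.3, 389.7, 1.5], 0.21)]
plate_edge [([602.4, 107.1, 31.4], 0.85), ([486.5, 124.6, 8.4], 0.43)]
block [([626.3, 19.3, -3.5], 0.55)]
```

```bash
python3 -m pendant '[[0,[1.5,-6,-4],[0,0,0]],[0,[1.5,-6,-3],[-0.3,-0.2,0]],[0,[1.5,-6,-1.5],[-0.6,-0.3,0]],[0,[1.5,-6,0],[-0.9,-0.5,0]],[0,[1.3,-5.5,1.5],[-1.2,-0.7,0]],[0,[1.3,-5,3],[-1.6,-0.9,0]],[0,[1.2,-5,4.5],[-2,-1.1,0]],[0,[1.2,-4.5,6],[-2.4,-1.3,0]],[0,[1,-4.5,7.5],[-2.8,-1.5,0]],[0,[1,-4,8.5],[-3.1,-1.7,0]],[0,[1,-4,8.5],[-3.1,-1.7,0]]]'
python3 - <<'E'
from h import *
for i in range(2):
    t=camera('top');discs(t,4);pp(t,'foot_near','foot_far')
s=camera('scene');pp(s,'bar_toe','plate_edge','foot_far','cup_far')
pp(t,'bar_toe','plate_edge','block')
E
```

```text
time: 30.9
ee_pos: [0.7, -0.0844, 0.0605]
tcp_rot: [177.2, 6.7, 119.8]
wrist_force: [-10.3, 29.7, 8.4]
opening: 0.0217
discs [484.2 127.4] [714.1 154.2]
foot_near [([487.5, 124.4, 4.8], 0.78)]
foot_far [([711.1, 150.9, 6.8], 0.81), ([680.2, -52.4, 48.0], 0.58)]
discs [484.1 127.3] [714.  154.2]
foot_near [([625.5, 15.6, 27.0], 0.75), ([484.8, 125.5, 5.7], 0.73)]
foot_far [([682.4, -51.0, 47.1], 0.5)]
bar_toe [([589.1, 131.9, 17.2], 0.6)]
plate_edge [([603.7, 109.6, 27.0], 0.77)]
foot_far [([714.7, 147.9, 6.4], 0.88), ([621.7, 19.7, 25.0], 0.45)]
cup_far [([713.6, 147.0, -1.5], 0.61)]
bar_toe [([592.6, 122.4, 17.2], 0.95)]
plate_edge [([603.7, 105.1, 26.4], 0.7)]
block [([623.4, 18.4, -1.8], 0.67)]
```

```bash
python3 - <<'E'
from h import *
t=camera('top'); s=camera('scene')
crops([(t,(485,126,0)),(t,(713,150,0)),(s,(713,150,0)),(s,(607,80,20))],'c7.png',k=10)
for X in ((485,127,35),(713.5,150,35)): print(proj(t,X))
E
```

```text
tile origin px 257 216
tile origin px 249 138
tile origin px 301 244
tile origin px 307 205
[275.49905892 230.45088226]
[267.94018349 149.26703573]
```

View pics/c7.png

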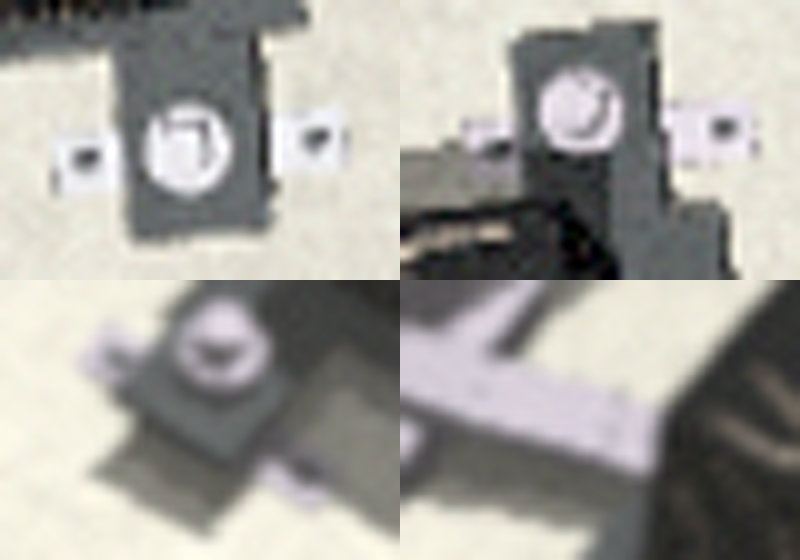

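```bash
python3 -m pendant '[[0,[1,-4,-1.5],[0,0,0]],[0,[1,-4,0],[-0.4,-0.2,0]],[0,[1,-4,1.2],[-0.8,-0.4,0]],[0,[1,-4,2.4],[-1.2,-0.6,0]],[0,[1,-4,3.6],[-1.6,-0.9,0]],[0,[1,-4,4.8],[-2,-1.1,0]],[0,[1,-4,6],[-2.4,-1.3,0]],[0,[1,-3.5,7.2],[-2.8,-1.5,0]],[0,[1,-3,8.4],[-3.2,-1.8,0]],[0,[1,-3,9.6],[-3.6,-2,0]],[0,[1,-3,9.6],[-3.6,-2,0]]]'
python3 - <<'E'
from h import *
for i in range(2):
    t=camera('top');discs(t,0);pp(t,'foot_near','foot_far')
s=camera('scene');pp(s,'bar_toe','plate_edge','foot_far','cup_far')
pp(t,'bar_toe','plate_edge','block')
E
```

```text
time: 33.08
ee_pos: [0.6997, -0.0817, 0.0699]
tcp_rot: [177.1, 10.3, 120.0]
wrist_force: [-11.0, 29.0, 6.7]
opening: 0.0208
discs [484.2 127.2] [713.9 152.8]
foot_near [([485.2, 125.8, -3.5], 0.55)]
foot_far [([712.9, 153.9, 3.8], 0.96)]
discs [484.2 127.2] [714.2 152.8]
foot_near [([487.8, 128.0, -0.9], 0.63), ([711.6, 148.4, 1.3], 0.4)]
foot_far [([712.3, 154.9, 2.7], 0.88)]
bar_toe []
plate_edge [([715.8, -119.2, 80.5], 0.65), ([604.7, 107.1, 18.0], 0.58)]
foot_far [([715.0, 151.1, 0.9], 0.94)]
cup_far [([714.7, 146.1, 0.2], 0.37)]
bar_toe []
plate_edge [([603.5, 110.6, 20.3], 0.8)]
block [([621.6, 18.2, -1.9], 0.75)]
```

```bash
python3 -m pendant '[[0,[0.5,-2.5,0],[-0.4,-0.2,0]],[0,[0.5,-2,1.2],[-0.8,-0.4,0]],[0,[0.5,-2,2.4],[-1.2,-0.6,0]],[0,[0.5,-2,3.6],[-1.6,-0.9,0]],[0,[0.5,-2,4.8],[-2,-1.1,0]],[0,[0.5,-2,6],[-2.4,-1.3,0]],[0,[0.5,-2,7.2],[-2.8,-1.5,0]],[0,[0.5,-2,8.4],[-3.2,-1.8,0]],[0,[0.5,-2,8.4],[-3.2,-1.8,0]]]'
python3 - <<'E'
from h import *
for i in range(2):
    t=camera('top');discs(t,0);pp(t,'foot_near','foot_far')
s=camera('scene');pp(s,'bar_toe','plate_edge','foot_far','bar_grip')
pp(t,'bar_toe','bar_grip','plate_edge','block')
E
```

```text
time: 34.9
ee_pos: [0.6999, -0.0811, 0.0767]
tcp_rot: [177.1, 13.6, 120.1]
wrist_force: [0.5, 12.4, -7.4]
opening: 0.0213
discs [484.4 127.1] [713.1 152.2]
foot_near [([486.2, 126.0, -1.1], 0.78)]
foot_far [([715.8, 154.7, -1.3], 0.71), ([600.8, 103.8, 18.1], 0.36)]
discs [484.4 127.2] [713.  152.1]
foot_near [([486.9, 126.7, -1.1], 0.95)]
foot_far [([713.4, 152.8, -0.6], 0.7)]
bar_toe [([586.6, 122.7, 8.4], 0.75)]
plate_edge [([603.5, 107.3, 16.8], 0.89)]
foot_far [([715.1, 150.0, -1.0], 0.82), ([716.0, -114.3, 89.4], 0.16)]
bar_grip [([717.4, -118.3, 91.5], 0.83)]
bar_toe [([593.9, 120.6, 13.3], 0.6)]
bar_grip []
plate_edge [([600.1, 101.9, 22.4], 0.82)]
block [([624.2, 16.2, -2.0], 0.56)]
```

```bash
python3 -m pendant '[[0,[0,-2,0.6],[-0.5,-0.3,0]],[0,[0,-5,1.5],[-1,-0.5,0]],[0,[0,-9,2.5],[-1.5,-0.8,0]],[0,[0,-14,3.5],[-1.5,-0.8,0]],[0,[0,-20,4.7],[-1.5,-0.8,0]],[0,[0,-26,6],[-1.5,-0.8,0]],[0,[0,-32,7.2],[-1.5,-0.8,0]],[0,[0,-38,8.5],[-1.5,-0.8,0]],[0,[0,-42,9.5],[-1.5,-0.8,0]],[0,[0,-42,9.5],[-1.5,-0.8,0]]]'
python3 - <<'E'
from h import *
t=camera('top');discs(t,0);pp(t,'foot_near','foot_far')
s=camera('scene');pp(s,'bar_toe','plate_edge','foot_far','bar_grip','block_top')
pp(t,'bar_toe','bar_grip','plate_edge','block')
E
```

```text
time: 36.9
ee_pos: [0.6999, -0.1236, 0.0862]
tcp_rot: [177.1, 15.3, 120.1]
wrist_force: [0.4, 0.2, -6.7]
opening: 0.0215
discs [484.7 127.1] [713.  152.2]
foot_near [([485.5, 127.2, -2.2], 0.59)]
foot_far [([714.6, 156.0, 1.7], 0.64)]
bar_toe [([579.9, 80.3, 22.3], 0.69)]
plate_edge [([602.7, 107.2, 16.7], 0.76)]
foot_far [([713.5, 150.1, 1.5], 0.74)]
bar_grip [([718.7, -155.9, 98.8], 0.72)]
block_top [([626.0, 13.0, 23.8], 0.69), ([482.7, 484.0, -1.9], 0.51)]
bar_toe [([581.7, 76.8, 24.7], 0.89)]
bar_grip []
plate_edge [([603.1, 104.5, 21.5], 0.6)]
block [([712.9, 148.0, -3.6], 0.71)]
```

```bash
python3 - <<'E'
from h import *
t=camera('top'); s=camera('scene')
crops([(t,(485,126,0)),(t,(713,150,0)),(s,(713,150,0)),(s,(607,80,20))],'c8.png',k=10)
E
```

```text
tile origin px 257 216
tile origin px 249 138
tile origin px 301 244
tile origin px 307 205
```

View pics/c8.png

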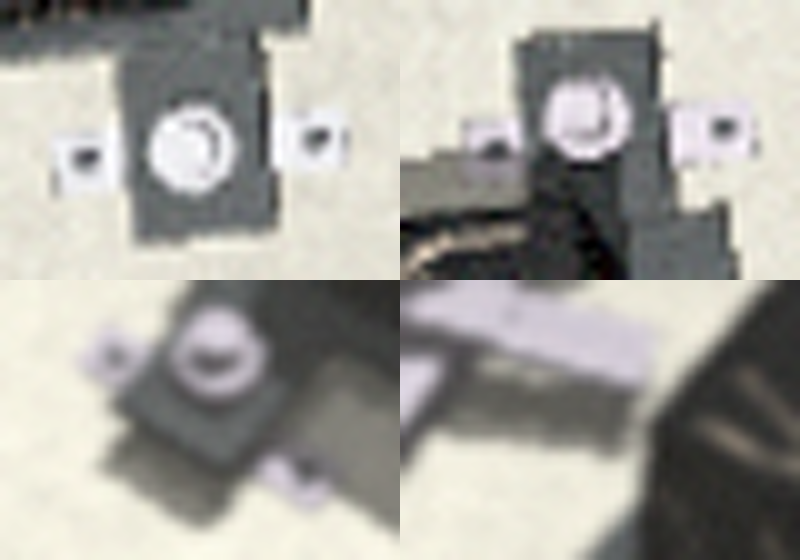

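Both foot discs sit where the cup geometry puts them: near (275.6,230.5) against a target of (275.5,230.45), far (267.1,149.4) against (267.9,149.3). The bar's toe is clear of the plate. Next I'll put the bar back where it lay.

```bash
python3 - <<'E'
from h import *
from scipy.spatial.transform import Rotation as R
o=get_obs(); a=R.from_euler('xyz',o['tcp_rot'],degrees=True); b=R.from_euler('xyz',[180,-2,85],degrees=True)
print((b*a.inv()).as_rotvec(degrees=True),o['tcp_rot'])
E
```

```text
[ 16.5202414    6.662141   -35.16872722] [177.126137    15.29992333 120.11261513]
```

```bash
python3 -m pendant '[[0,[0,-8,10],[0,0,0]],[0,[-3,-15,25],[0,0,0]],[0,[-10,-22,40],[0,0,0]],[0,[-25,-32,50],[1.5,0.6,-3]],[0,[-50,-45,55],[3,1.2,-6.5]],[0,[-80,-60,55],[4.7,1.9,-10]],[0,[-110,-75,55],[6.4,2.6,-13.5]],[0,[-140,-90,55],[8,3.3,-17]],[0,[-170,-105,55],[9.7,3.9,-20.6]],[0,[-200,-120,50],[11.3,4.6,-24]],[0,[-230,-135,40],[13,5.3,-28]],[0,[-260,-146,20],[14.7,6,-31.5]],[0,[-285,-152,-5],[16,6.5,-34]],[0,[-296,-154,-30],[16.5,6.7,-35.2]],[0,[-296,-154,-50],[16.5,6.7,-35.2]],[0,[-296,-154,-60],[16.5,6.7,-35.2]],[0,[-296,-154,-60],[16.5,6.7,-35.2]]]'
python3 - <<'E'
from h import *
t=camera('top');pp(t,'bar_toe','bar_grip');s=camera('scene');pp(s,'bar_toe','bar_grip','bar')
E
```

```text
time: 39.78
ee_pos: [0.4034, -0.2772, 0.0262]
tcp_rot: [-179.9, -2.0, 84.9]
wrist_force: [0.8, -0.6, -6.2]
opening: 0.021
bar_toe [([422.6, -38.6, 35.4], 0.58)]
bar_grip []
bar_toe [([423.1, -36.0, 39.5], 0.92)]
bar_grip [([399.0, -320.5, 26.7], 0.93)]
bar [([407.9, -238.6, 24.8], 0.61)]
```

```bash
python3 -m pendant '[[0,[0,0,-5],[0,0,0]],[0,[0,0,-10],[0,0,0]],[0,[0,0,-14],[0,0,0]],[0,[0,0,-17],[0,0,0]],[0,[0,0,-19],[0,0,0]],[0,[0,0,-21],[0,0,0]],[0,[0,0,-21],[0,0,0]]]'
python3 -m pendant '[[30,[0,0,0],[0,0,0]],[45,[0,0,0],[0,0,0]],[60,[0,0,0],[0,0,0]],[70,[0,0,0],[0,0,0]],[70,[0,0,3],[0,0,0]],[70,[0,0,20],[0,0,0]],[70,[0,0,50],[0,0,0]],[70,[0,0,90],[0,0,0]],[70,[0,0,130],[0,0,0]],[70,[0,0,150],[0,0,0]],[70,[0,0,150],[0,0,0]]]'
python3 - <<'E'
from h import *
t=snap('top','t9.png');discs(t,0);pp(t,'bar_toe','bar_grip','foot_near','foot_far','block','plate_edge','goblet','jar','tray')
s=snap('scene','s9.png');pp(s,'bar_toe','bar_grip','bar','foot_far','plate_edge','block','goblet','jar','tray')
E
```

```text
time: 41.0
ee_pos: [0.4041, -0.2772, 0.0055]
tcp_rot: [-180.0, -2.0, 85.0]
wrist_force: [-0.2, -0.4, -6.5]
opening: 0.0213
time: 42.38
ee_pos: [0.4049, -0.2778, 0.158]
tcp_rot: [179.8, -1.9, 85.0]
wrist_force: [-1.3, -0.5, -0.4]
opening: 0.0598
discs [484.6 127. ] [713.1 152.1]
bar_toe [([428.9, -38.7, 14.1], 0.7)]
bar_grip [([401.9, -313.5, 4.9], 0.98)]
foot_near [([484.9, 126.1, -4.2], 0.56), ([478.4, 488.9, -0.4], 0.21)]
foot_far [([713.5, 152.7, 3.5], 0.93), ([601.4, 103.8, 18.1], 0.64)]
block [([622.5, 12.0, -2.7], 0.66)]
plate_edge [([601.1, 104.1, 20.8], 0.75)]
goblet [([485.6, 488.4, -0.7], 0.86)]
jar [([578.2, -448.4, 0.4], 0.75)]
tray [([771.3, -138.5, 1.1], 0.87), ([601.0, 106.2, 20.6], 0.29)]
bar_toe [([421.4, -40.0, 11.6], 0.71)]
bar_grip [([400.8, -321.1, 4.0], 0.95)]
bar [([409.7, -241.8, 3.4], 0.67)]
foot_far [([712.9, 151.5, 0.8], 0.91)]
plate_edge [([602.7, 104.5, 16.7], 0.92)]
block [([621.4, 10.4, -3.1], 0.59)]
goblet [([482.3, 485.8, 1.4], 0.92)]
jar [([580.2, -449.8, 2.7], 0.75), ([421.5, -38.3, 14.0], 0.48)]
tray [([767.1, -136.7, -0.6], 0.92)]
```

View pics/s9.png

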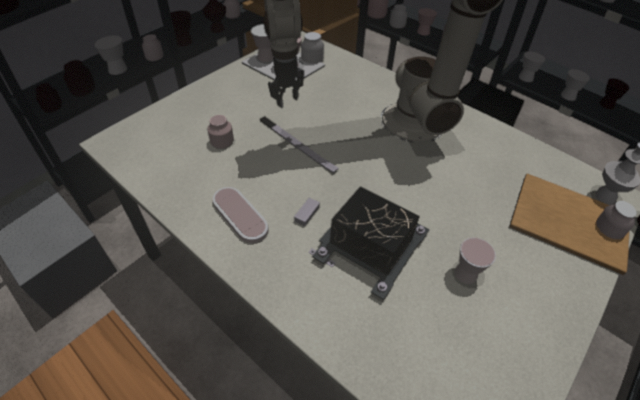

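The scene view shows the bar lying flat from (262,120) to (336,170). It is clear of the block at (307,211) and the plinth, the onyx ware is where it was, and the gripper is clear. I'm handing in.

```bash
python3 -c "
from workcell import *
print(job_done())"
```

```text
the job is handed in; nothing more can be done
None
```

The plinth's front feet should now both be standing in their cups, and the job is handed in at about 43 s of the 72 s allowed. I rested the bar over the steel block with its toe about 21 mm under the plate edge. I then levered the front up about 12 mm, swung it across on the bar in steps, lowered it in small steps and drew the bar out.

**Last checks:**
- **Feet:** the near foot measured (484.6, 127.0) mm against its cup at (485, 127). The far foot measured (713.1, 152.1) mm against (713, 150). That is about 2 mm off, inside the 5 mm of play. Foot heights read about 0 within network noise (-4.2 to +3.5 mm), and the plate edge read 17–21 mm against the nominal 18.
- **Bar:** it lies flat near its original spot, clear of plinth and block.
- **Onyx ware:** the goblet, jar and tray are unmoved within measuring error.
- **Forces:** the wrist force stayed below about 55 N at the readings taken after each move.

**What did not go as planned:**
- **Pull towards the front:** the last few millimetres of pull towards the front did not move the plinth, because friction held it at about 45 N. So the far foot sits slightly off-centre.
- **Block:** it slid about 7 mm while the bar was being drawn out.
- **Far cup:** its centre is known only to 1–2 mm. The network placed it at y = 145–150 mm, where the screw pixels gave 150.

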